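# Re-clamp a light sensor with its window up

## Robot

A 6-joint arm with a two-finger parallel gripper is mounted at the origin on the work surface. World frame = base frame: x ahead of the robot, y to its left, z up, the work surface at z = 0. Lengths are in m, angles in rad, forces in N, time in s.
With the tool pointing down it reaches from about 0.275 to 0.75 m from the base axis. Payload 10.2 kg.
Tool frame: the origin (TCP) lies midway between the tips of the shut fingers; the grasp point (between the pads) lies 19 mm behind it (env.hold_point_z is the distance from the TCP to the grasp point, in m); z points along the fingers, y is the line along which they close (so a half turn about z gives the same grasp; the last joint's range is limited). The gripper opens to 85 mm and grips with 20 to 120 N. Pads are 22 mm wide; open, the fingers measure 114 mm over their backs; the gripper's body (76 mm by 85 mm) begins 54 mm behind the grasp point. The pads swing forward as they close: fully open they stand 13 mm farther back than shut.
Start: joints at [-1.512, 0.313, 1.498, -0, 1.331, -0.223], TCP at [0.146, -0.504, 0.231] pointing down, gripper open.
Joint ranges: [-2.94, 2.94], [-0.97, 2.17], [0.19, 2.56], [-1.23, 4.37], [0.02, 3.11], [-2.88, 2.88]. Speed limits (rad/s): [2.39, 2.39, 3.01, 3.14, 3.14, 3.14].

## Interface

Orientations are given as a unit quaternion [x, y, z, w].
In Python, from bench import env, kinematics, monitor, eyes, job gives the robot as it stands. The module is installed in compiled form; this text tells all that it offers. Calls block until the motion is done:
- env.reach(position, orientation): joint-space move of the TCP to a pose.
- env.movel(position, velocity=0.15, frame=None, guard=None): straight line of the TCP; frame=None keeps the orientation; velocity is the mean speed in m/s. With guard (N) it stops when the force on the tool has changed by that much, and returns True; else False.
- env.set_joints(angles): joint-space move.
- env.release() and env.close_gripper(effort=None): open the fingers fully, or close them until they stop; effort is the grip in N (None keeps the last).
- env.hold(seconds).
- kinematics.ik(position, orientation): joint angles nearest the present ones, or None.
- monitor.sense(): the state.
- eyes.grab_frame(name): name is "scene" or "top" or "wrist"; returns a dict with "frame" (480x640x3 uint8, red, green, blue), "mtx" (3x3 intrinsics, pixels), "view" (4x4, takes a point from world to camera coordinates). Camera axes: x right, y down, z forward; pixel columns grow to the right and rows downward; lengths in m; the calibration is good to about 2 mm. The wrist camera is an equidistant fisheye: a pixel r from the principal point sees the ray r / f radians off the axis. A picture is of the moment at which its call begins. There is no depth.
A pose or a line that the arm cannot do raises env.MotionError and nothing moves.
- job.hand_in(): hands the job in; it is judged then, once.
The state is a dict: "clock": time; "joints": joint angles; "qvel": joint speeds; "joint_efforts": joint torques, N m; "position": TCP position; "ee_rot": TCP orientation; "contact_force": force on the tool from outside, world axes, zero at the start; "ft_torque": the same for the moment, N m; "finger_gap": opening from 0.0 (shut) to 1.0 (fully open); "gripper_force": force on a finger pad.
Only numpy, scipy, OpenCV 4.12 (cv2) and the standard library are available. Lean on these libraries where they do the work, as an engineer would, in place of code of your own. Each camera call takes 0.05 s, during which the arm holds its last target. There are 200 camera calls.

## Task

The light sensor is held in the sliding-jaw clamp with its two sockets upward and its window facing the sliding jaw. Open the clamp, lift the sensor right out above the jaws, and turn it so that it lies back down flat on the clamp's bed, midway across the jaws, with its round window facing up; then slide the jaw shut against it so that it is held squarely between both jaws again. Do not drop the sensor from a height, and leave the other things on the table where they are.

Things in the scene. Friction and masses are not known exactly. Their poses are not given: they have to be found in the camera images.
- clamp: the clamp, fixed to the table: an aluminium bed with a fixed and a sliding steel jaw. Origin on the table; x along the bed, the way the sliding jaw opens (roughly away from the robot), y across, z up. Bed 44 mm wide, x = -75 to +125 mm, top 18 mm above the table. Two foot bars under its ends (x -75 to -53 and 103 to 125 mm) are 74 mm wide, 12 mm high with bolts
- fixed_jaw (a point): middle of the fixed jaw's gripping face, at clamp x = -40 mm, 26 mm above the table. Axes as the clamp's. Both jaws are 40 mm wide (y) and stand 16 mm above the bed
- jaw (a joint): opening between the two jaws' gripping faces, m: 0 shut, 0.085 fully open; the sliding jaw's gripping face is at clamp x = -0.040 + this value. About 0.032 to 0.035 at the start. It slides with about 3 N of friction (plus 8 N per m/s) and stays where it is left
- jaw_handle (a point): centre of the black upright tab on the sliding jaw by which it is moved, 58 mm above the table and 35 mm behind (+x of) that jaw's gripping face. The tab is 26 mm (clamp x) by 14 mm (clamp y); it rises from the jaw's top at 34 mm to 74 mm above the table, and this point is 4 mm above its mid-height. Axes as the clamp's
- sensor_centre (a point): centre of the light sensor, a loose white plastic block 30 mm (its x) by 56 mm (y) by 50 mm (z), about 180 g. x points out of the face with the round window, z out of the face with two sockets. It starts standing on the bed by the fixed jaw, axes along the clamp's, centre 43 mm above the table; its ends stand out 8 mm past the jaws on both sides (y), where it can be gripped end to end
- sensor_window (a point): middle of the sensor's 56 x 50 mm window face (window: dark disc, 29 mm across with its rim), 15 mm from the sensor's centre; axes as the sensor's. Lying window up, the sensor takes 50 mm between the jaws and its centre is 33 mm above the table. Stood on its long lower edge away from the window and leant back over it by more than 31 degrees, it topples by itself to lie window up
- blank: bystander: an empty white housing of the same 56 x 30 x 50 mm, without window or sockets, lying in the tray; origin at its centre
- bottle_a: bystander: small amber bottle, 28 mm across, 62 mm tall, standing beside the clamp; origin under its centre
- bottle_b: bystander: another such bottle, on the other side of the clamp; origin under its centre
- bottle_c: bystander: another such bottle, in the tray; origin under its centre
- dish: bystander: shallow glass dish, 86 mm across, 16 mm high, in the tray; origin under its centre
There are look-alikes about, which are no part of the job. What is shaped like the clamp but green or red is not meant.

How it is judged:
By the outcome, as a careful person would: the job done as asked, in the order asked, and still so for the second after the job is handed in, with the robot touching nothing.
It also fails if it takes over 58 s, if anything falls off the work surface, if the arm or the gripper's body presses on something with over 40 N, if the wrist force passes 120 N, or if a joint passes its speed limit or range.

## Working session

There is one attempt and no reset: what is moved stays moved. The work goes in short steps, each a Python script; the robot and the scene stay as the last script left them, time stands still between calls to the robot, and variables do not carry over. Pictures are saved under pics/ and viewed, at most 10 in all, crops included, and the job is handed in when it is done.

```bash
mkdir -p pics; python3 - <<'E'
from bench import env,kinematics,monitor,eyes,job
import cv2,numpy as np
for n in("scene","top"):
    f=eyes.grab_frame(n);cv2.imwrite(f"pics/{n}0.png",f["frame"][:,:,::-1]);print(n,f["mtx"].tolist(),np.round(f["view"],4).tolist())
s=monitor.sense();print(s["clock"],s["position"],s["ee_rot"],env.hold_point_z)
E
```

```text
scene [[549.7815369443673, 0.0, 323.4978061877498], [0.0, 549.7815369443673, 244.6450804318462], [0.0, 0.0, 1.0]] [[-0.836, 0.5485, -0.0165, 0.3896], [0.3693, 0.5402, -0.7562, -0.1046], [-0.4059, -0.6382, -0.6541, 1.2604], [0.0, 0.0, 0.0, 1.0]]
top [[452.05090076767056, 0.0, 311.38371236140904], [0.0, 452.05090076767056, 236.22240914545426], [0.0, 0.0, 1.0]] [[0.0093, -0.9999, 0.0065, -0.0187], [-0.9972, -0.0098, -0.0745, 0.4649], [0.0746, -0.0057, -0.9972, 1.0759], [0.0, 0.0, 0.0, 1.0]]
0.1 [ 0.14596757 -0.50408584  0.23080917] [ 9.90089219e-01  1.40438748e-01  5.01067104e-05 -5.42503846e-04] 0.0187
```

View pics/scene0.png

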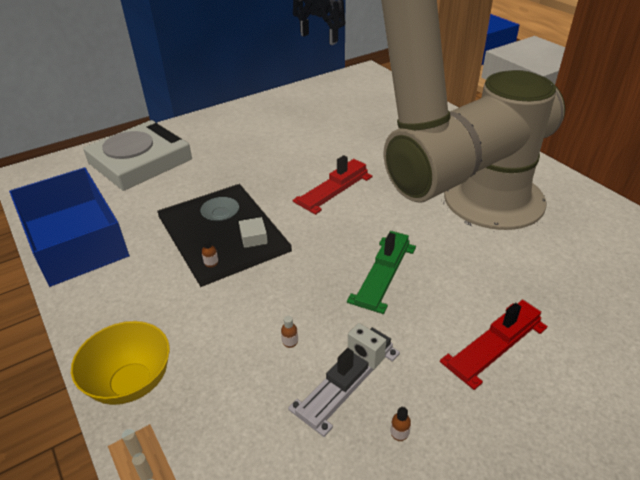

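View pics/top0.png

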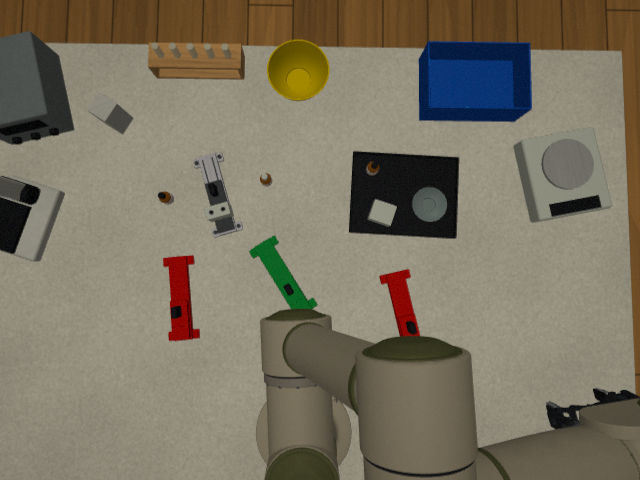

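The aluminium clamp, the only uncoloured one, is at top (217,195) and scene (345,375). The red clamps, at top (181,298) and (402,305), and the green one, at (285,275), are look-alikes. The white block with two sockets, at top (219,210) and scene (368,343), is the sensor. The plain block at top (382,212) is the blank in the tray. I'll check this in one enlarged crop.

```bash
python3 - <<'E'
import cv2,numpy as np
a=cv2.imread("pics/top0.png")[145:245,150:280];b=cv2.imread("pics/scene0.png")[310:440,275:415]
a=cv2.resize(a,None,fx=3.07,fy=3.07*1.3*.0+5.0*0+3.07,interpolation=cv2.INTER_CUBIC)
b=cv2.resize(b,(400,371),interpolation=cv2.INTER_CUBIC)
o=np.zeros((371,800,3),np.uint8);o[:a.shape[0],:a.shape[1]]=a[:371,:400];o[:,400:]=b;cv2.imwrite("pics/crop0.png",o)
E
```

```text
(no output)
```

View pics/crop0.png

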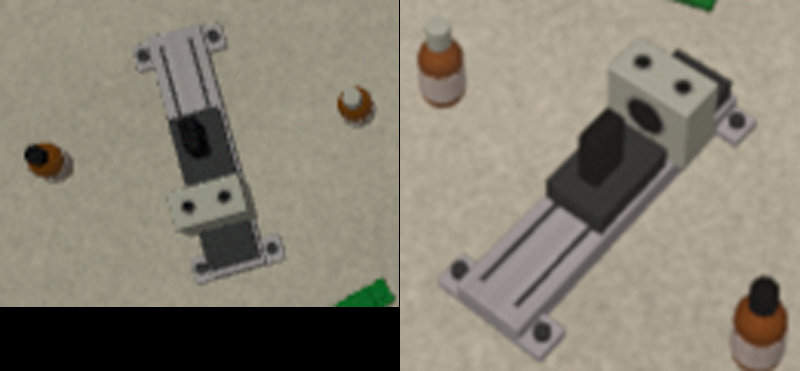

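The crop confirms it: the grey clamp, with a dark tab on its sliding jaw, holds a white block with two sockets up and its window towards the tab. Next I'll measure.

```bash
cat > h.py <<'E'
from bench import env,kinematics,monitor,eyes,job
import cv2,numpy as np
from scipy.spatial.transform import Rotation as R
def ray(f,p):
    d=np.linalg.inv(f["mtx"])@[p[0],p[1],1.];V=f["view"];return -V[:3,:3].T@V[:3,3],V[:3,:3].T@d
def onz(f,p,z):
    o,d=ray(f,p);return o+d*(z-o[2])/d[2]
def tri(f,p,g,q):
    A=np.zeros((3,3));b=np.zeros(3);L=[]
    for o,d in(ray(f,p),ray(g,q)):
        d=d/np.linalg.norm(d);M=np.eye(3)-np.outer(d,d);A+=M;b+=M@o
    return np.linalg.solve(A,b)
E
python3 - <<'E'
from h import *
t=eyes.grab_frame("top");s=eyes.grab_frame("scene")
T=lambda u,v:(150+(u+.5)/3.07-.5,145+(v+.5)/3.07-.5); S=lambda u,v:(275+(u-400+.5)*140/400-.5,310+(v+.5)*130/371-.5)
# bolts: far-left, far-right, near-left, near-right
B=[((143,55),(542,332)),None,None,((272,248),None)]
tb=[T(143,55),T(213,37),T(201,268),T(272,248)]
def refine(f,p,r=4):   # dark centroid
    g=cv2.cvtColor(f["frame"],cv2.COLOR_RGB2GRAY).astype(float);u,v=np.round(p).astype(int)
    w=g[v-r:v+r+1,u-r:u+r+1];w=np.clip(np.percentile(w,50)-15-w,0,None);yy,xx=np.mgrid[v-r:v+r+1,u-r:u+r+1];return (xx*w).sum()/w.sum(),(yy*w).sum()/w.sum()
tb2=[refine(t,p,2) for p in tb];P=[onz(t,p,.014) for p in tb2]
for a,b,p in zip(tb,tb2,P):print(np.round(a,1),np.round(b,1),np.round(p,4))
sb=[S(459,269),S(542,332),S(737,121)]; sb2=[refine(s,p,3) for p in sb]
for a,b in zip(sb,sb2):print("scene",np.round(a,1),np.round(b,1),np.round(onz(s,b,.014),4))
for n,f,pts in(("t",t,[T(188,207),T(224,197)]),("s",s,[S(643,62),S(683,87)])):
    for p in pts:q=refine(f,p,2);print("socket",n,np.round(p,1),np.round(q,1),np.round(onz(f,q,.068),4))
# sensor top-face in top view: white mask
hsv=cv2.cvtColor(t["frame"],cv2.COLOR_RGB2HSV);
for px in[(219,210),(214,212),(222,240),(240,205)]:print(px,hsv[px[1],px[0]])
P=np.array(P);d=(P[0]+P[1]-P[2]-P[3])[:2];l=(P[0]+P[2]-P[1]-P[3])[:2]
print("yaw",np.degrees(np.arctan2(d[1],d[0])),np.degrees(np.arctan2(-l[0],l[1])),np.linalg.norm(d)/2,np.linalg.norm(l)/2,"mean",P.mean(0))
E
```

```text
[196.2 162.6] [196.2 162.7] [0.6433 0.2698 0.014 ]
[219.  156.7] [218.9 156.1] [0.6603 0.2147 0.014 ]
[215.1 232. ] [215.5 231.6] [0.4742 0.2182 0.014 ]
[238.3 225.4] [238.  225.3] [0.4902 0.1642 0.014 ]
scene [295.3 403.9] [295.2 404.2] [0.6597 0.2163 0.014 ]
scene [324.4 426. ] [324.5 426.5] [0.6432 0.273  0.014 ]
scene [392.6 352.1] [392.5 352. ] [0.4733 0.2214 0.014 ]
socket t [210.9 212.1] [210.9 211.8] [0.5155 0.219  0.068 ]
socket t [222.6 208.8] [222.6 208.6] [0.5234 0.1922 0.068 ]
socket s [359.7 331.4] [359.6 331.2] [0.5204 0.1905 0.068 ]
socket s [373.7 340.2] [373.7 340. ] [0.5125 0.2175 0.068 ]
(219, 210) [ 26  28 147]
(214, 212) [ 32  27 142]
(222, 240) [ 23  39 155]
(240, 205) [ 22  38 154]
yaw 16.756106365817068 16.784287643264317 0.1770949087979516 0.05698076501293032 mean [0.56699344 0.21673982 0.014     ]
```

```bash
cat >> h.py <<'E'
YAW=np.radians(16.77); O=np.array([.5428,.2109,0.]); C=R.from_euler('z',YAW)
def W(x,y,z): return O+C.apply(np.array([x,y,z])/1000)      # clamp mm -> world
FLIP=1
def tool(tilt=0.):  # tool x along FLIP*clamp x, z down, tilted about clamp y
    b=np.array([[FLIP,0,0],[0,-FLIP,0],[0,0,-1.]])
    return (C*R.from_euler('y',tilt,degrees=True)*R.from_matrix(b)).as_quat()
def tcp(x,y,z,tilt,d):  # TCP so that the point d mm behind it is at clamp x,y,z
    zt=R.from_quat(tool(tilt)).apply([0,0,1]); return W(x,y,z)+zt*d/1000
def say(*a):
    s=monitor.sense();F=C.inv().apply(s["contact_force"])
    print(*a,"t%.1f"%s["clock"],"clampF",np.round(F,1),"gap %.3f grip %.1f"%(s["finger_gap"],s["gripper_force"]),"tcp(clamp mm)",np.round(C.inv().apply(s["position"]-O)*1000,1))
E
python3 - <<'E'
import h;from h import *
for h.FLIP in(1,-1):
  for a in[(28,0,110,0,19),(28,0,58,0,19),(78,0,58,0,19),(-25,0,120,25,24),(-25,0,43,25,24),(-1,0,110,-45,24),(-1,0,40,-45,24),(45,0,58,0,19)]:
    q=kinematics.ik(tcp(*a),tool(a[3]));print(h.FLIP,a,None if q is None else np.round(q,2))
E
```

```text
1 (28, 0, 110, 0, 19) [ 0.18  0.63  1.39 -0.    1.12  1.45]
1 (28, 0, 58, 0, 19) [ 0.18  0.7   1.43 -0.    1.01  1.45]
1 (78, 0, 58, 0, 19) [ 0.18  0.79  1.25 -0.    1.1   1.46]
1 (-25, 0, 120, 25, 24) [ 0.18  0.74  1.24 -0.05  1.59  1.47]
1 (-25, 0, 43, 25, 24) [ 0.18  0.84  1.28 -0.05  1.45  1.48]
1 (-1, 0, 110, -45, 24) [ 0.12  0.41  2.03  2.15  0.15 -0.7 ]
1 (-1, 0, 40, -45, 24) [ 0.12  0.58  2.05  2.7   0.29 -1.27]
1 (45, 0, 58, 0, 19) [ 0.18  0.73  1.37 -0.    1.04  1.46]
-1 (28, 0, 110, 0, 19) [ 0.18  0.63  1.39 -0.    1.12 -1.69]
-1 (28, 0, 58, 0, 19) [ 0.18  0.7   1.43 -0.    1.01 -1.69]
-1 (78, 0, 58, 0, 19) [ 0.18  0.79  1.25 -0.    1.1  -1.68]
-1 (-25, 0, 120, 25, 24) [ 0.18  0.74  1.24 -0.05  1.59 -1.67]
-1 (-25, 0, 43, 25, 24) [ 0.18  0.84  1.28 -0.05  1.45 -1.66]
-1 (-1, 0, 110, -45, 24) [0.12 0.41 2.03 2.15 0.15 2.44]
-1 (-1, 0, 40, -45, 24) [0.12 0.58 2.05 2.7  0.29 1.87]
-1 (45, 0, 58, 0, 19) [ 0.18  0.73  1.37 -0.    1.04 -1.68]
```

```bash
python3 - <<'E'
from h import *
env.reach(tcp(28,0,125,0,19),tool()); say("above")
f=eyes.grab_frame("wrist");cv2.imwrite("pics/w1.png",f["frame"][:,:,::-1])
g=env.movel(tcp(28,0,58,0,19),.15,guard=15);say("down",g)
env.close_gripper(25);say("grip")
E
```

```text
above t3.2 clampF [ 0.3  0.1 -0.2] gap 0.999 grip 0.0 tcp(clamp mm) [ 28.1  -0.8 106.1]
down False t3.8 clampF [0.1 0.5 0.5] gap 1.001 grip 0.0 tcp(clamp mm) [28.5 -0.2 39.8]
grip t4.5 clampF [-0.8  2.   3.3] gap 0.158 grip 27.8 tcp(clamp mm) [28.1  0.3 39.2]
```

View pics/w1.png

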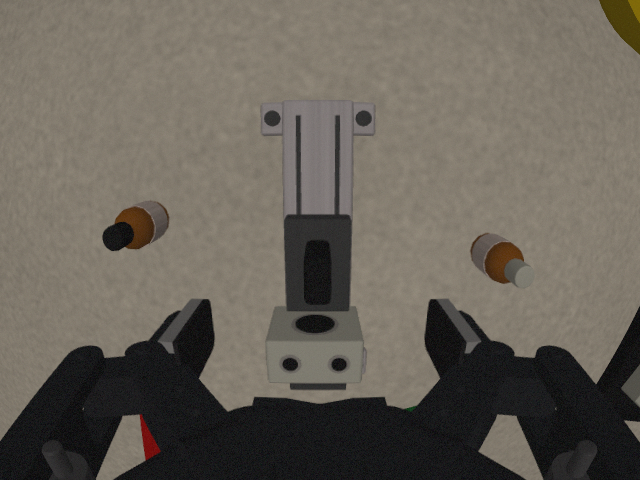

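The wrist view shows the clamp square to the tool, with the bed axis at column 318 and the tab between the fingers. Now I'll open the jaw.

```bash
python3 - <<'E'
from h import *
env.movel(tcp(77,0,58,0,19),.1,guard=25);say("opened")
env.release();say("rel")
env.movel(tcp(77,0,125,0,19),.2)
f=eyes.grab_frame("top");cv2.imwrite("pics/t2.png",f["frame"][:,:,::-1])
for a in[(-25,0,110,35,24),(-25,0,43,35,24),(-25,0,115,35,24),(-1,0,110,-35,24),(-1,0,40,-35,24),(-40,0,90,-35,24)]:
    q=kinematics.ik(tcp(*a),tool(a[3]));print(a,None if q is None else np.round(q,2))
env.reach(tcp(-25,0,115,35,24),tool(35));say("above sensor")
f=eyes.grab_frame("wrist");cv2.imwrite("pics/w2.png",f["frame"][:,:,::-1])
E
```

```text
opened t5.1 clampF [3.5 2.6 1.9] gap 0.160 grip 27.8 tcp(clamp mm) [77.6  0.2 39.3]
rel t5.8 clampF [0.4 0.2 0.6] gap 0.999 grip 0.0 tcp(clamp mm) [77. -0. 39.]
(-25, 0, 110, 35, 24) [ 0.19  0.85  1.12 -0.06  1.78  1.47]
(-25, 0, 43, 35, 24) [ 0.19  0.93  1.15 -0.06  1.66  1.48]
(-25, 0, 115, 35, 24) [ 0.19  0.84  1.12 -0.06  1.78  1.47]
(-1, 0, 110, -35, 24) [0.13 0.41 1.93 0.44 0.22 1.01]
(-1, 0, 40, -35, 24) [0.13 0.56 1.96 1.32 0.09 0.12]
(-40, 0, 90, -35, 24) [0.12 0.39 2.05 0.79 0.14 0.64]
above sensor t6.9 clampF [ 0.4 -0.8  0.4] gap 0.999 grip 0.0 tcp(clamp mm) [-38.4   0.   94.4]
```

View pics/w2.png

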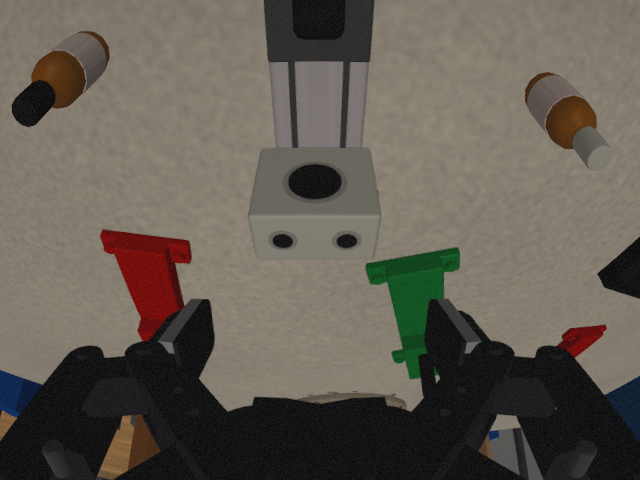

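The jaw is open and the sensor sits centred between the fingers, with its sockets at (283,241) and (346,241). Before gripping I'll check the wrist camera's clearance and how close the final tilt comes to the singularity.

```bash
python3 - <<'E'
from h import *
f=eyes.grab_frame("wrist");V=f["view"];o=-V[:3,:3].T@V[:3,3];s=monitor.sense()
print("cam in tool mm",R.from_quat(s["ee_rot"]).inv().apply(o-s["position"])*1000)
for t in(-22,-26,-30):
  for z in(110,42):print(t,z,np.round(kinematics.ik(tcp(-1,0,z,t,24),tool(t)),2))
E
```

```text
cam in tool mm [  66.84125122   -0.33332306 -142.2884819 ]
-22 110 [0.15 0.45 1.78 0.11 0.54 1.34]
-22 42 [0.15 0.57 1.82 0.15 0.38 1.3 ]
-26 110 [0.14 0.43 1.83 0.15 0.44 1.3 ]
-26 42 [0.14 0.56 1.86 0.24 0.28 1.21]
-30 110 [0.14 0.42 1.87 0.23 0.34 1.22]
-30 42 [0.14 0.55 1.9  0.44 0.18 1.01]
```

```bash
python3 - <<'E'
from h import *
env.movel(tcp(-25,.3,115,32,24),.15,frame=tool(32))
g=env.movel(tcp(-25,.3,43,32,24),.12,guard=15);say("down",g)
if not g:
    env.close_gripper(45);say("grip")
    env.movel(tcp(-25,.3,118,32,24),.1);say("lift")
    env.reach(tcp(3.9,.3,115,-28,24),tool(-28));say("turned")
    for n in("wrist","scene"):
        f=eyes.grab_frame(n);cv2.imwrite(f"pics/{n}3.png",f["frame"][:,:,::-1])
    a=cv2.imread("pics/scene3.png")[280:440,260:420];b=cv2.imread("pics/wrist3.png")
    cv2.imwrite("pics/c3.png",np.hstack([cv2.resize(a,(400,400)),cv2.resize(b,(400,300))[:, :] if 0 else cv2.copyMakeBorder(cv2.resize(b,(400,300)),0,100,0,0,0)]))
E
```

```text
down False t8.0 clampF [ 1.1 -0.1  0.1] gap 1.002 grip 0.0 tcp(clamp mm) [-37.3   0.3  23.2]
grip t8.4 clampF [2.4 1.  5.8] gap 0.648 grip 48.4 tcp(clamp mm) [-37.2   0.3  23.4]
lift t9.3 clampF [ 0.7 -0.4 -2.3] gap 0.649 grip 48.0 tcp(clamp mm) [-38.1   0.3  96.9]
turned t10.5 clampF [-0.   0.4 -1.7] gap 0.647 grip 47.8 tcp(clamp mm) [15.3  0.3 93.5]
```

View pics/c3.png

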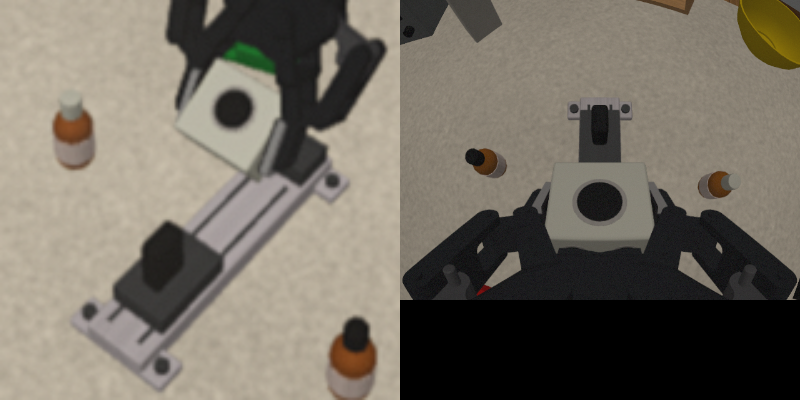

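The sensor is held square, with its window facing up and forward (wrist crop (600,202)), and the jaw is wide open. I'll set it on its edge and release.

```bash
python3 - <<'E'
from h import *
env.movel(tcp(3.9,.3,52,-28,24),.12)
env.hold(.2)
g=env.movel(tcp(3.9,.3,40,-28,24),.03,guard=5);say("touch",g)
env.release();env.hold(.4);say("rel")
env.movel(tcp(-10,.3,75,-28,24),.12)
env.movel(tcp(-10,.3,130,-28,24),.2);say("up")
for n in("wrist","scene"):
    f=eyes.grab_frame(n);cv2.imwrite(f"pics/{n}4.png",f["frame"][:,:,::-1])
a=cv2.imread("pics/scene4.png")[280:440,260:420];b=cv2.imread("pics/wrist4.png")
cv2.imwrite("pics/c4.png",np.hstack([cv2.resize(a,(400,400)),cv2.copyMakeBorder(cv2.resize(b,(400,300)),0,100,0,0,0)]))
E
```

```text
touch True t11.8 clampF [-0.6  0.6  3.8] gap 0.652 grip 48.5 tcp(clamp mm) [15.9  0.2 23.6]
rel t12.6 clampF [-0.3 -0.1 -0.4] gap 1.000 grip 0.0 tcp(clamp mm) [15.   0.4 23. ]
up t13.5 clampF [ 0.5 -0.4 -0.1] gap 1.006 grip 0.0 tcp(clamp mm) [  1.2   0.4 108.4]
```

View pics/c4.png

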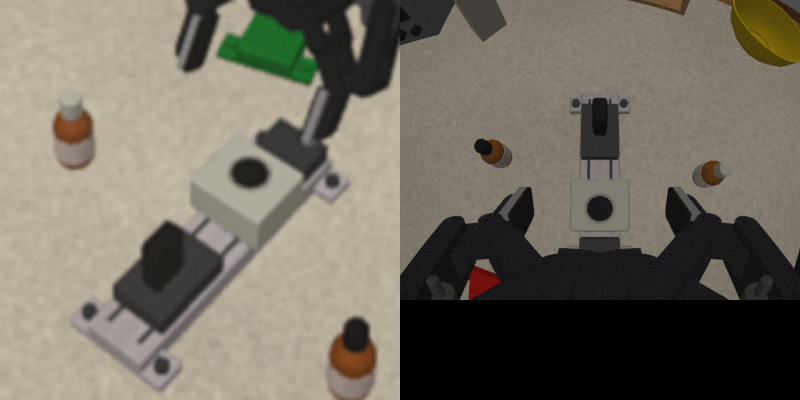

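The sensor lies flat between the jaws with its window up (wrist crop (600,208)). Now I'll shut the jaw.

```bash
python3 - <<'E'
from h import *
env.reach(tcp(77.2,.3,125,0,19),tool())
g=env.movel(tcp(77.2,.3,58,0,19),.15,guard=15);say("down",g)
env.close_gripper(30);say("grip")
g=env.movel(tcp(52,.3,58,0,19),.08,guard=20);say("near",g)
g=env.movel(tcp(40,.3,58,0,19),.03,guard=14);say("shut",g)
env.hold(.3);say("held")
env.release();say("rel")
env.movel(tcp(46,.3,140,0,19),.15);say("up")
for n in("wrist","scene"):
    f=eyes.grab_frame(n);cv2.imwrite(f"pics/{n}5.png",f["frame"][:,:,::-1])
a=cv2.imread("pics/scene5.png")[280:440,260:420];b=cv2.imread("pics/wrist5.png")[100:400,120:520]
cv2.imwrite("pics/c5.png",np.hstack([cv2.resize(a,(400,400)),cv2.copyMakeBorder(b,0,100,0,0,0)]))
E
```

```text
down False t15.0 clampF [-0.2 -1.   0.4] gap 1.001 grip 0.0 tcp(clamp mm) [77.5  0.2 40. ]
grip t15.6 clampF [-0.3 -0.4  1.5] gap 0.160 grip 31.7 tcp(clamp mm) [77.3  0.2 39.2]
near False t16.1 clampF [-2.  -0.8  4. ] gap 0.158 grip 32.0 tcp(clamp mm) [51.8  0.3 39.2]
shut True t16.4 clampF [3.5 0.6 1.6] gap 0.159 grip 32.9 tcp(clamp mm) [44.8  0.2 39.3]
held t16.7 clampF [1.4 0.4 1.8] gap 0.159 grip 33.2 tcp(clamp mm) [44.7  0.2 39.2]
rel t17.4 clampF [ 1.  -0.4 -0.8] gap 1.002 grip 0.0 tcp(clamp mm) [44.9  0.1 39.2]
up t18.1 clampF [-0.5  0.2 -0.2] gap 1.001 grip 0.0 tcp(clamp mm) [ 45.5   0.4 120. ]
```

View pics/c5.png

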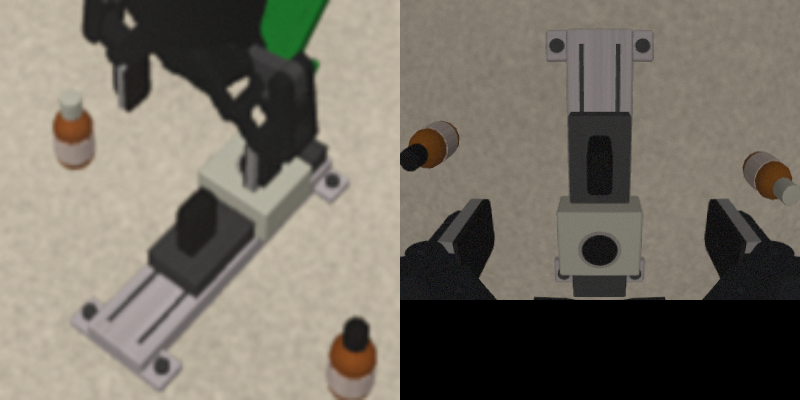

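The sensor is seated with its window up (crop (600,249)) and the jaw is against it. One firmer press will confirm there's no gap.

```bash
python3 - <<'E'
from h import *
env.movel(tcp(45,.3,58,0,19),.12,guard=15)
env.close_gripper(40);env.hold(.2);say("grip")
g=env.movel(tcp(38,.3,58,0,19),.02,guard=20);say("press",g)
env.hold(.2);env.release();say("rel")
env.movel(tcp(45,.3,140,0,19),.15)
env.reach(tcp(-60,.3,220,0,19),tool());env.hold(.3)
f=eyes.grab_frame("wrist");b=f["frame"][:,:,::-1]
s=eyes.grab_frame("top")["frame"][:,:,::-1]
cv2.imwrite("pics/c6.png",np.hstack([cv2.resize(s[145:245,150:280],(400,308)),cv2.resize(b[0:308,120:520],(400,308))]));say("end")
E
```

```text
grip t19.9 clampF [-0.1 -0.1  4.1] gap 0.160 grip 41.1 tcp(clamp mm) [45.   0.3 39.2]
press True t20.1 clampF [3.1 0.1 1.1] gap 0.158 grip 41.6 tcp(clamp mm) [45.2  0.3 39.2]
rel t21.0 clampF [-0.1 -0.2 -0.6] gap 0.998 grip 0.0 tcp(clamp mm) [44.7  0.2 39. ]
end t22.7 clampF [ 0.5 -0.1 -0.8] gap 1.000 grip 0.0 tcp(clamp mm) [-59.8   0.3 200.5]
```

View pics/c6.png

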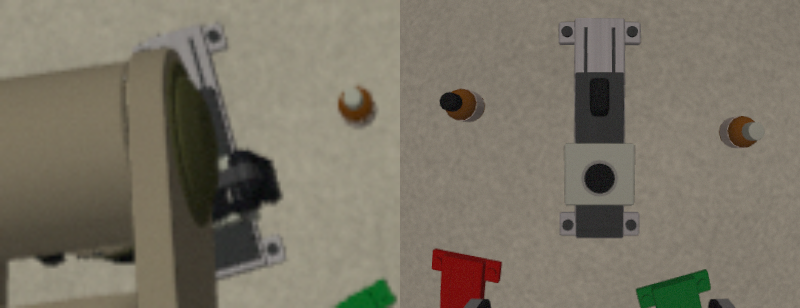

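The second press stopped at once, so there is no gap. The sensor is centred (599 against the bed axis at 599.5) and square, with its window up, and the bottles are where they were. Handing in.

```bash
python3 -c "
from bench import job
print(job.hand_in())"
```

```text
the job is handed in; nothing more can be done
None
```

I handed the job in at about 23 s: the sensor lies flat on the clamp's bed, window up and centred, held squarely between both jaws, and the bottles beside the clamp have not moved.

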